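Put the pastry cutter set away in its tin

TASK

Put the three round pastry cutters away in their tin. Stand the smallest in the middle of the shallow round base, set the middle one over it and then the largest over both, rims up and all standing flat on the base; last, lower the knobbed cover over the nest until it sits down on the base inside its low rim. Leave the nozzles and the marker lying among them where they are.

Things in the scene. Friction and masses are not known exactly. Their poses are not given: they have to be found in the camera images.
- tin_base: The shallow round steel base of the tin, a dish 98 mm across with a low rim, lying flat and firm on the table (it does not move). Origin: centre of its underside, z up. Its floor is 2 mm above the origin, the rim's top 7 mm; inside the rim it is 95 mm across. Two pressed circles mark the floor (33 mm and 76 mm across).
- tin_cover: The deep round steel cover of the tin, open below, standing knob up: 83 mm across (85 mm over the bead at its lower edge), side wall 1.5 mm, flat top 44 mm above the lower edge; 79 mm wide and 42 mm deep inside. On the centre of the top is a black knob, 26 mm across and 25 mm high (from 44 to 69 mm; a thinner neck up to 52 mm, straight sides from 53 to 65 mm): grip it there. Weighs about 0.12 kg. Origin: centre of its lower edge, z up along the knob.
- cutter_small: The smallest pastry cutter: a plain thin steel ring, open at both ends, 22 mm across at the rolled rim, 20 mm at the lower edge, 35 mm tall, standing rim up, about 0.02 kg. Origin: centre of its lower edge, z up through the rim.
- cutter_medium: The middle pastry cutter: the same shape, 40 mm across at the rolled rim, 36 mm at the lower edge, 35 mm tall, standing rim up, about 0.03 kg; its opening of 34 mm passes over the small one. Origin: centre of its lower edge, z up through the rim.
- cutter_large: The largest pastry cutter: the same shape, 64 mm across at the rolled rim, 60 mm at the lower edge, 35 mm tall, standing rim up, about 0.03 kg; its opening of 56 mm passes over the middle one. Origin: centre of its lower edge, z up through the rim.
- piping_nozzle: Bystander, loose: a steel piping nozzle, a cone standing on its wide end, 32 mm across, 42 mm tall. Origin: centre of its underside. Not to be disturbed.
- spare_nozzle: Bystander, loose: a white plastic nozzle with a round collar, 48 mm across, 52 mm tall. Origin: centre of its underside. Not to be disturbed.
- marker: Bystander, loose: a black and white marker pen lying on the table, 142 mm long along its y axis, 17 mm thick. Origin: middle of its underside. Not to be disturbed.

How it is judged:
By the outcome, as a careful person would: the job done as asked, in the order asked, and still so for the second after the job is handed in, with the robot touching nothing.
It also fails if it takes over 109 s, if anything falls off the work surface, if the arm or the gripper's body presses on something with over 40 N, if the wrist force passes 120 N, or if a joint passes its speed limit or range.

ROBOT

A 6-joint arm with a two-finger parallel gripper is mounted at the origin on a cart in front of the work surface, level with it; the furniture and walls round the work are solid. World frame = base frame: x ahead of the robot, y to its left, z up, the work surface at z = 0. Lengths are in m, angles in rad, forces in N, time in s.
With the tool pointing down it reaches from about 0.3 to 0.775 m from the base axis. Payload 14.6 kg.
Tool frame: the origin (TCP) lies on the centre line of the jaws, within the pads' length; the fingertips stand 19 mm ahead of it and the grasp point (between the pads) is the TCP; y points along the fingers, x is the direction in which the jaws open and shut, and the axes are right-handed (so a half turn about y gives the same grasp; the last joint's range is limited). The gripper opens to 94 mm and grips with 3 to 60 N. Pads are 16 mm wide; open, the fingers measure 119 mm over their backs; the gripper's body (75 mm by 177 mm) begins 78 mm behind the grasp point.
Start: joints at [1.193, 0.3, 1.521, -0, 1.321, -0.067], TCP at [0.168, 0.524, 0.224] pointing down, gripper open.
Joint ranges: [-3.03, 3.03], [-0.79, 2.21], [0.23, 2.52], [-1.04, 4.18], [0, 3.07], [-2.55, 2.55]. Speed limits (rad/s): [2.22, 2.22, 2.57, 3.14, 3.14, 3.14].

INTERFACE

Orientations are given as [roll, pitch, yaw] about the fixed x, y, z axes, in that order (R = Rz(yaw) Ry(pitch) Rx(roll)).
In Python, from station import get_obs, cams, workorder gives the robot as it stands.
- The arm moves only by the shell command python3 -m handwheel 'ROWS' [FORCE]. ROWS is JSON, a list of rows, each an object of numbers: "fingers": the opening, from -1 (shut) to 1 (fully open); "x", "y", "z": the shift along the tool's x, y, z in m; "spin": the turn about the tool's y in degrees. In form: [{"fingers": .., "x": .., "y": .., "z": .., "spin": ..}, ...]. A call has exactly 10 rows; each row is the pose to reach, as a shift and turn from the pose commanded when the call began, along the tool's axes at that moment; what a row does not reach only later rows make up. A row lasts 1/10 s, in which the tool goes at most 50 mm and 8.59 degrees, less where a joint would pass 70% of its speed; a pose out of reach is approached as far as the arm can. A call with a gripper value outside its range is refused whole. The fingers move at their own pace and stop on an object; FORCE is the grip in N (left out, the last holds). Time passes only in rows, so rows that repeat a pose let the fingers close, or fill a call up. It gives the time, the measured TCP pose, the force and the opening at its end, in the units of the state.
- get_obs(): the state, without advancing time (a new reading comes with each control period).
- cams.camera(name): name is "scene" or "side" or "wrist"; returns (picture, depth): 384x512x3 uint8, red, green, blue; 384x512 float32, m along the optical axis (not along the pixel's ray), 0 where there is no reading.
- cams.get_calibration(name): a dict with "fx", "fy", "cx", "cy" (pixels), "dist" ([k1, k2, p1, p2, k3] as OpenCV has them; the pictures are not rectified), "view" (4x4, takes a point from world to camera coordinates). Camera axes: x right, y down, z forward; pixel columns grow to the right and rows downward; lengths in m; the calibration is good to about 2 mm. A picture is of the moment at which its call begins: read the wrist's pose just before it. get_calibration takes no time and is no camera call; for the wrist camera it gives the pose at the moment of the call.
- workorder.hand_in(): hands the job in, once; it reports no verdict.
The state is a dict: "time_s": time; "qpos": joint angles; "joint_vel": joint speeds; "tau": joint torques, N m; "ee_pos": TCP position; "eef_rot": TCP orientation; "force": force on the tool from outside, world axes, zero at the start; "moment": the same for the moment, N m; "grip_width": finger opening in m.
Only numpy, scipy, OpenCV 4.12 (cv2) and the standard library are available. Lean on these libraries where they do the work, as an engineer would, in place of code of your own. Each camera call takes 0.05 s, during which the arm holds its last target. There are 200 camera calls.

## Working session

There is one attempt and no reset: what is moved stays moved. The work goes in short steps, Python scripts to look and compute and a shell command to move; the robot and the scene stay as the last step left them, time stands still between calls to the robot, and variables do not carry over. Pictures are saved under pics/ and viewed, about 12 in all and at most 16, crops included, and the job is handed in when it is done.

```bash
mkdir -p pics; ls; python3 - <<'E'
from station import get_obs,cams
import cv2,numpy as np
o=get_obs()
for k in ['time_s','ee_pos','eef_rot','grip_width','force']: print(k,o[k])
for n in ['scene','side','wrist']:
    im,d=cams.camera(n); cv2.imwrite(f'pics/{n}0.png',im[:,:,::-1]); np.save(f'pics/{n}0.npy',d)
    c=cams.get_calibration(n); print(n,{k:np.round(v,4).tolist() for k,v in c.items()})
a=cv2.imread('pics/scene0.png');b=cv2.imread('pics/side0.png')
E
```

```text
pics
time_s 0.0
ee_pos [0.16811305 0.52342224 0.22387979]
eef_rot [-1.57070504e+00  1.15247038e-03  1.25997140e+00]
grip_width 0.09397653494510784
force [-0.01067772 -0.54930118 -0.29005815]
scene {'fx': 432.6746, 'fy': 432.6746, 'cx': 260.3164, 'cy': 187.1203, 'dist': [-0.0194, 0.0, 0.0, 0.0, 0.0], 'view': [[0.6274, -0.7787, 0.0009, -0.3417], [-0.3679, -0.2974, -0.881, 0.2469], [0.6863, 0.5524, -0.4731, 0.5856], [0.0, 0.0, 0.0, 1.0]]}
side {'fx': 374.1041, 'fy': 374.1041, 'cx': 253.2097, 'cy': 187.4209, 'dist': [-0.044, 0.0, 0.0, 0.0, 0.0], 'view': [[-0.9931, -0.1155, 0.0197, 0.5573], [-0.0815, 0.5609, -0.8239, 0.0777], [0.0841, -0.8198, -0.5664, 0.905], [0.0, 0.0, 0.0, 1.0]]}
wrist {'fx': 319.3381, 'fy': 319.3381, 'cx': 259.2183, 'cy': 201.0252, 'dist': [0.0204, 0.0, 0.0, 0.0, 0.0], 'view': [[0.3055, 0.9522, -0.001, -0.549], [0.9251, -0.2966, 0.2374, -0.0258], [0.2257, -0.0735, -0.9714, 0.3895], [0.0, 0.0, 0.0, 1.0]]}
```

View pics/scene0.png

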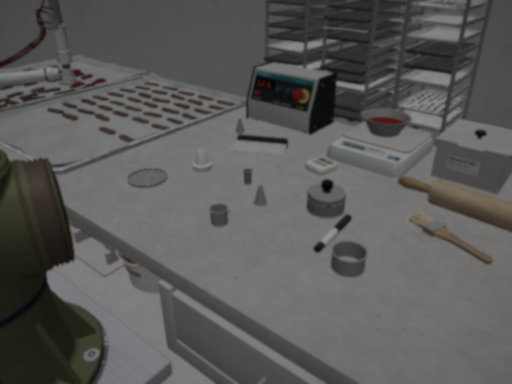

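View pics/side0.png

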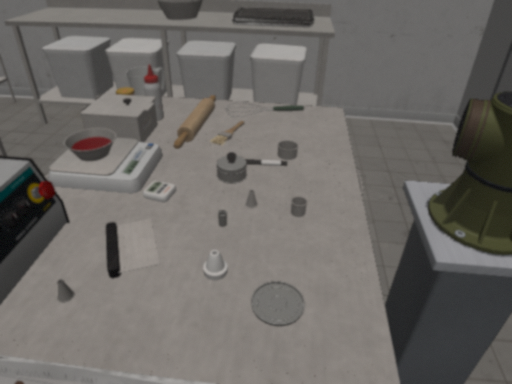

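View pics/wrist0.png

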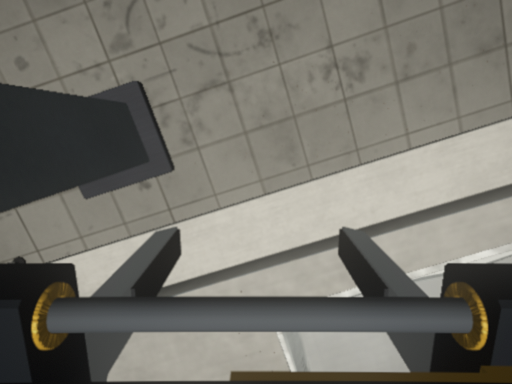

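Scene view: base (147,178), small cutter (248,176), medium (219,215), large (349,259), cover (326,200), steel nozzle (261,195), white nozzle (202,160), marker (334,233). Side view: base (277,303), small (222,218), medium (299,207), large (288,150), cover (232,170), steel nozzle (252,199), white nozzle (214,264).

```bash
cat > h.py <<'E'
import cv2,numpy as np
from station import get_obs,cams
def K(c): return np.array([[c['fx'],0,c['cx']],[0,c['fy'],c['cy']],[0,0,1]])
def rays(c,uv):
    n=cv2.undistortPoints(np.float64(uv).reshape(-1,1,2),K(c),np.float64(c['dist'])).reshape(-1,2)
    R=np.array(c['view'])[:3,:3];t=np.array(c['view'])[:3,3]
    return -R.T@t, np.c_[n,np.ones(len(n))]@R   # origin, dirs (depth-scaled)
def cloud(c,d):
    h,w=d.shape;u,v=np.meshgrid(np.arange(w),np.arange(h))
    o,r=rays(c,np.stack([u,v],-1).reshape(-1,2).astype(float))
    P=o+r*d.reshape(-1,1); P[d.reshape(-1)==0]=np.nan
    return P.reshape(h,w,3)
def onplane(c,uv,z):
    o,r=rays(c,uv); return o+r*((z-o[2])/r[:,2])[:,None]
def triang(c1,p1,c2,p2):
    o1,r1=rays(c1,[p1]);o2,r2=rays(c2,[p2])
    A=np.c_[r1[0],-r2[0]];s=np.linalg.lstsq(A,o2-o1,rcond=None)[0]
    a,b=o1+s[0]*r1[0],o2+s[1]*r2[0]; return (a+b)/2,np.linalg.norm(a-b)
def circ(P):
    A=np.c_[2*P,np.ones(len(P))];s=np.linalg.lstsq(A,(P**2).sum(1),rcond=None)[0]
    return s[0],s[1],np.sqrt(s[2]+s[0]**2+s[1]**2)
E
cat > a.py <<'E'
from h import *
seeds={'scene':dict(base=(147,178),small=(248,176),med=(219,215),large=(349,259),cover=(326,200),noz=(261,195),white=(202,160),marker=(334,233)),
'side':dict(base=(277,303),small=(222,218),med=(299,207),large=(288,150),cover=(232,170),noz=(252,199),white=(214,264))}
for n in seeds:
    c=cams.get_calibration(n);d=np.load(f'pics/{n}0.npy');P=cloud(c,d)
    tab=P[...,2][(np.abs(P[...,2])<.02)&(P[...,0]>.2)&(P[...,0]<.9)]
    print(n,'table z',np.nanmedian(tab),np.nanstd(tab))
    m=((P[...,2]>.006)&(P[...,2]<.12)&(P[...,0]>.1)&(P[...,0]<1)).astype(np.uint8)
    k,lab,st,ce=cv2.connectedComponentsWithStats(m,connectivity=4)
    for i in range(1,k):
        if 20<st[i,4]<2500:
            Q=P[lab==i]; z=np.percentile(Q[:,2],97)
            T=Q[Q[:,2]>z-.006]
            nm=[s for s,p in seeds[n].items() if np.hypot(*(ce[i]-p))<16]
            print(n,nm,np.round(ce[i]),st[i,4],'top z %.3f'%z,'bb',np.round(np.r_[Q[:,:2].min(0),Q[:,:2].max(0)],3),'topbbc',np.round((T[:,:2].min(0)+T[:,:2].max(0))/2,4),'circ',np.round(circ(T[:,:2]),4))
E
python3 a.py; python3 - <<'E'
import cv2
a=cv2.imread('pics/scene0.png')[90:290,110:390];cv2.imwrite('pics/z1.png',cv2.convertScaleAbs(cv2.resize(a,(784,560),interpolation=cv2.INTER_CUBIC),alpha=1.5))
E
```

```text
scene table z -0.0004348558623372689 0.004882361364185044
scene [] [ 2. 43.] 110 top z 0.113 bb [0.956 2.263 0.999 2.299] topbbc [0.9895 2.2826] circ [0.9902 2.2823 0.0051]
scene [] [ 7. 62.] 89 top z 0.119 bb [0.626 1.434 0.715 1.462] topbbc [0.6716 1.4477] circ [0.671  1.4448 0.0266]
scene [] [281. 109.] 2413 top z 0.117 bb [0.951 0.148 1.    0.409] topbbc [0.9753 0.2777] circ [1.0491 0.2672 0.1019]
scene [] [177.  97.] 55 top z 0.013 bb [0.966 0.727 0.997 0.809] topbbc [0.983  0.7661] circ [0.9852 0.7663 0.0257]
scene [] [160. 100.] 64 top z 0.015 bb [0.896 0.743 0.938 0.845] topbbc [0.9103 0.7827] circ [0.9163 0.7807 0.0262]
scene [] [195. 102.] 56 top z 0.015 bb [0.959 0.622 0.995 0.72 ] topbbc [0.9771 0.6633] circ [0.9731 0.6623 0.0244]
scene [] [150. 105.] 65 top z 0.014 bb [0.835 0.729 0.883 0.815] topbbc [0.8519 0.7715] circ [0.8589 0.7695 0.0259]
scene [] [182. 106.] 72 top z 0.015 bb [0.882 0.623 0.946 0.722] topbbc [0.916  0.6705] circ [0.9111 0.6699 0.0257]
scene [] [108. 129.] 161 top z 0.014 bb [0.571 0.621 0.688 0.769] topbbc [0.6159 0.6696] circ [0.6188 0.6622 0.0342
[... 3067 characters left out ...]
205.] 262 top z 0.034 bb [0.428 0.011 0.467 0.054] topbbc [0.4474 0.0324] circ [0.4472 0.0334 0.0185]
side [] [437. 214.] 319 top z 0.024 bb [ 0.1   -0.066  0.124  0.075] topbbc [0.1042 0.0011] circ [0.1075 0.0014 0.0418]
side ['small'] [222. 217.] 117 top z 0.034 bb [0.611 0.091 0.631 0.114] topbbc [0.6214 0.1025] circ [0.6213 0.1026 0.01  ]
side [] [130. 246.] 2347 top z 0.024 bb [0.724 0.122 0.874 0.298] topbbc [0.8327 0.2274] circ [0.8303 0.2304 0.0445]
side ['white'] [215. 265.] 488 top z 0.051 bb [0.585 0.234 0.632 0.275] topbbc [0.6085 0.2524] circ [0.6084 0.2512 0.0081]
side [] [ 63. 290.] 205 top z 0.040 bb [0.862 0.34  0.882 0.364] topbbc [0.8734 0.3507] circ [0.874  0.3504 0.0052]
```

View pics/z1.png

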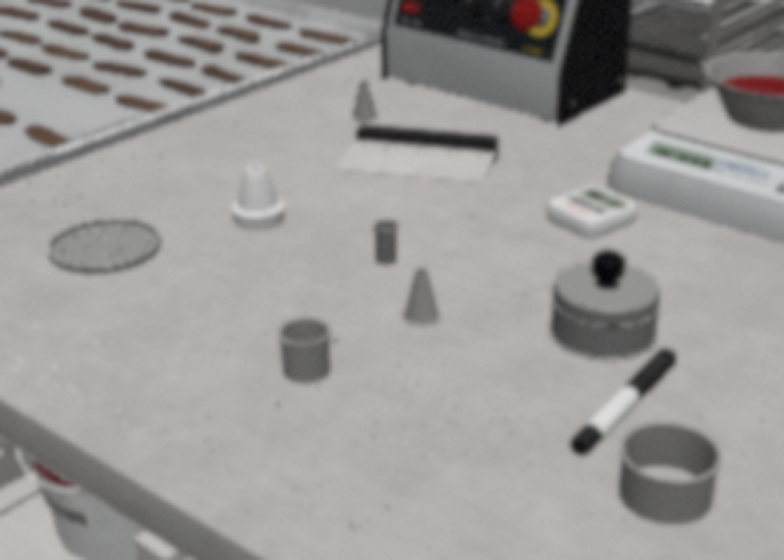

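The zoom confirms the identities: base at crop (105,246), small cutter (386,242), medium (305,350), large (668,472) and cover (605,308). Object heights agree with the text. Next I locate the base.

```bash
cat > b.py <<'E'
from h import *
for n,p in [('scene',(147,178)),('side',(277,303))]:
    c=cams.get_calibration(n);d=np.load(f'pics/{n}0.npy');P=cloud(c,d)
    g=cv2.imread(f'pics/{n}0.png',0).astype(np.float32)
    c0=onplane(c,[p],.004)[0]
    near=np.hypot(P[...,0]-c0[0],P[...,1]-c0[1])
    ring=(near>.06)&(near<.09)&(np.abs(P[...,2])<.01); z0=np.median(P[ring][:,2])
    for th in (.003,.0045):
        m=((P[...,2]-z0>th)&(near<.06)).astype(np.uint8)
        Q=P[m>0]; print(n,c0[:2],'z0 %.4f'%z0,len(Q),'bbc',(Q[:,:2].min(0)+Q[:,:2].max(0))/2,'size',np.ptp(Q[:,:2],axis=0),'circ',circ(Q[:,:2]),np.percentile(Q[:,2],[50,95]))
    bg=np.median(g[ring]); m=((np.abs(cv2.GaussianBlur(g,(3,3),0)-bg)>9)&(near<.062)).astype(np.uint8)
    m=cv2.morphologyEx(m,cv2.MORPH_CLOSE,np.ones((7,7)))
    cs,_=cv2.findContours(m,cv2.RETR_EXTERNAL,cv2.CHAIN_APPROX_NONE);k=max(cs,key=cv2.contourArea)
    X=onplane(c,cv2.convexHull(k).reshape(-1,2).astype(float),.006)[:,:2]
    (x,y),r=cv2.minEnclosingCircle(X.astype(np.float32)); print('  hull',circ(X),'mec',x,y,r, cv2.fitEllipse(cv2.convexHull(k)))
E
python3 b.py
```

```text
scene [0.47495701 0.3074517 ] z0 -0.0012 209 bbc [0.47783353 0.30916005] size [0.09825954 0.10460759] circ (np.float64(0.4778236877883337), np.float64(0.3113611430433056), np.float64(0.04401772784976625)) [0.00351297 0.00667843]
scene [0.47495701 0.3074517 ] z0 -0.0012 109 bbc [0.47738082 0.3110758 ] size [0.09735412 0.10077608] circ (np.float64(0.4779351950041095), np.float64(0.31162422292386127), np.float64(0.04818925397864931)) [0.00515314 0.00693898]
  hull (np.float64(0.4734930115634182), np.float64(0.30586033361648246), np.float64(0.054536830694600996)) mec 0.47463658452033997 0.30498525500297546 0.05697775259613991 ((146.7969207763672, 178.1122283935547), (20.141828536987305, 42.850372314453125), 83.88827514648438)
side [0.48048142 0.31580774] z0 -0.0015 723 bbc [0.47891301 0.31410959] size [0.1000688  0.10359789] circ (np.float64(0.4798248796158885), np.float64(0.3135355946527994), np.float64(0.037940036749533446)) [0.00236892 0.0065516 ]
side [0.48048142 0.31580774] z0 -0.0015 242 bbc [0.48070153 0.31209647] size [0.09561152 0.09957164] circ (np.float64(0.4800640366715936), np.float64(0.3130429845913118), np.float64(0.045725463152127804)) [0.00509448 0.00714556]
  hull (np.float64(0.48007956215714026), np.float64(0.31537310618209835), np.float64(0.051792339497160035)) mec 0.4808098375797272 0.31522297859191895 0.05343987047672272 ((277.33526611328125, 303.5646667480469), (47.06175994873047, 55.129051208496094), 101.16362762451172)
```

```bash
python3 -m handwheel '[{"fingers":1,"x":-0.01,"y":0,"z":-0.03,"spin":6},{"fingers":1,"x":-0.03,"y":0,"z":-0.07,"spin":14},{"fingers":1,"x":-0.047,"y":0,"z":-0.113,"spin":22},{"fingers":1,"x":-0.065,"y":0,"z":-0.158,"spin":30},{"fingers":1,"x":-0.084,"y":0,"z":-0.203,"spin":38},{"fingers":1,"x":-0.102,"y":0,"z":-0.248,"spin":46},{"fingers":1,"x":-0.121,"y":0,"z":-0.293,"spin":54},{"fingers":1,"x":-0.14,"y":0,"z":-0.338,"spin":62},{"fingers":1,"x":-0.15,"y":0,"z":-0.365,"spin":69},{"fingers":1,"x":-0.156,"y":0,"z":-0.377,"spin":72.2}]' 10
cat > w.py <<'E'
import sys
from h import *
n=sys.argv[1];o=get_obs();c=cams.get_calibration('wrist');im,d=cams.camera('wrist')
cv2.imwrite(f'pics/{n}.png',im[:,:,::-1]);np.savez(f'pics/{n}.npz',d=d,**{k:np.array(v) for k,v in c.items()})
print(round(float(o['time_s']),2),np.round(o['ee_pos'],4),np.round(o['eef_rot'],4),round(float(o['grip_width']),4),np.round(o['force'],2))
E
python3 w.py w1
```

```text
time_s: 1.15
ee_pos: [0.4811, 0.2578, 0.224]
eef_rot: [-1.571, 0.0, -0.007]
force: [-0.8, 0.8, 0.9]
grip_width: 0.0939
1.15 [0.4811 0.2578 0.224 ] [-1.5712e+00  5.0000e-04 -7.4000e-03] 0.0939 [-0.82  0.81  0.89]
```

View pics/w1.png

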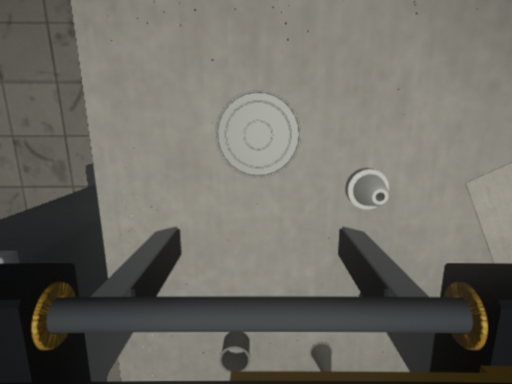

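The wrist view shows the base at about (258,133), spanning columns 217–299 and rows 91–176, and the white nozzle at (367,189). I fit the base circle from the image.

```bash
cat > wb.py <<'E'
from h import *
z=np.load('pics/w1.npz');g=cv2.imread('pics/w1.png',0)
e=cv2.Canny(cv2.GaussianBlur(g,(3,3),0),25,60)
v,u=np.nonzero(e);r=np.hypot(u-258,v-133);s=(r>35)&(r<48)
uv=np.c_[u,v][s].astype(float)
X=onplane(z,uv,.006)[:,:2]
for _ in range(3):
    x,y,R=circ(X);q=np.abs(np.hypot(X[:,0]-x,X[:,1]-y)-R);X=X[q<.003];print(len(X),x,y,R)
s=(r<19)&(r>10);X=onplane(z,np.c_[u,v][s].astype(float),.002)[:,:2];print('inner',circ(X))
P=cloud(z,z['d']);near=np.hypot(P[...,0]-x,P[...,1]-y)
print('floor z',np.median(P[...,2][near<.03]),'table',np.median(P[...,2][(near>.056)&(near<.07)]),'rim',np.percentile(P[...,2][(near>.044)&(near<.052)],95))
E
python3 wb.py
```

```text
396 0.4800651773281637 0.3123731683699852 0.04685609464712418
383 0.4800055589516878 0.31217931329482623 0.04676241985431134
372 0.4799881545563808 0.312039341538656 0.0466544085444636
inner (np.float64(0.48057163900572186), np.float64(0.31192659632022574), np.float64(0.016636153563670507))
floor z 0.003817579692254075 table 0.31175149831026905 rim 0.33003377925668076
```

```bash
python3 -m handwheel '[{"fingers":1,"x":0.015,"y":0.01,"z":-0.016,"spin":0},{"fingers":1,"x":0.04,"y":0.026,"z":-0.045,"spin":0},{"fingers":1,"x":0.065,"y":0.045,"z":-0.073,"spin":0},{"fingers":1,"x":0.09,"y":0.062,"z":-0.1,"spin":0},{"fingers":1,"x":0.11,"y":0.08,"z":-0.125,"spin":0},{"fingers":1,"x":0.13,"y":0.095,"z":-0.145,"spin":0},{"fingers":1,"x":0.141,"y":0.104,"z":-0.158,"spin":0},{"fingers":1,"x":0.141,"y":0.104,"z":-0.158,"spin":0},{"fingers":1,"x":0.141,"y":0.104,"z":-0.158,"spin":0},{"fingers":1,"x":0.141,"y":0.104,"z":-0.158,"spin":0}]' 10
python3 w.py w2
```

```text
time_s: 2.2
ee_pos: [0.6201, 0.103, 0.1215]
eef_rot: [-1.571, -0.001, 0.001]
force: [0.7, -0.2, 0.4]
grip_width: 0.0938
2.2 [0.6201 0.103  0.1215] [-1.5706e+00 -1.1000e-03  1.3000e-03] 0.0938 [ 0.74 -0.16  0.39]
```

View pics/w2.png

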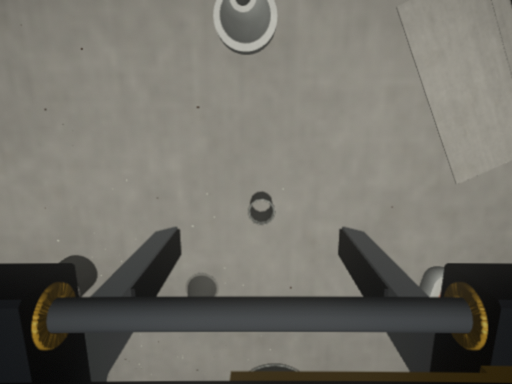

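```bash
python3 - <<'E'
from h import *
z=np.load('pics/w2.npz');P=cloud(z,z['d'])
print(onplane(z,[(261,208),(261,211)],.035))
m=(P[...,2]>.028)&(P[...,2]<.045);m[:185]=0;m[230:]=0;m[:,:240]=0;m[:,285:]=0
Q=P[m];print(len(Q),circ(Q[:,:2]),(Q.min(0)+Q.max(0))/2,np.percentile(Q[:,2],97))
v,u=np.nonzero(m);print(u.min(),u.max(),v.min(),v.max())
E
```

```text
[[0.62238993 0.10469179 0.035     ]
 [0.62239728 0.10220731 0.035     ]]
224 (np.float64(0.6226395097777078), np.float64(0.10145407183866512), np.float64(0.010036623952743459)) [0.62281487 0.10123498 0.03201848] 0.0356167915519812
248 275 199 225
```

```bash
python3 -m handwheel '[{"fingers":0.5,"x":0.002,"y":0.02,"z":0,"spin":0},{"fingers":0.2,"x":0.002,"y":0.045,"z":0,"spin":0},{"fingers":0.2,"x":0.002,"y":0.065,"z":0,"spin":0},{"fingers":0.2,"x":0.002,"y":0.083,"z":0,"spin":0},{"fingers":0.2,"x":0.002,"y":0.092,"z":0,"spin":0},{"fingers":0.2,"x":0.002,"y":0.092,"z":0,"spin":0},{"fingers":-1,"x":0.002,"y":0.092,"z":0,"spin":0},{"fingers":-1,"x":0.002,"y":0.092,"z":0,"spin":0},{"fingers":-1,"x":0.002,"y":0.092,"z":0,"spin":0},{"fingers":-1,"x":0.002,"y":0.092,"z":0,"spin":0}]' 10
python3 -m handwheel '[{"fingers":-1,"x":0,"y":0,"z":0,"spin":0},{"fingers":-1,"x":0,"y":0,"z":0,"spin":0},{"fingers":-1,"x":0,"y":0,"z":0,"spin":0},{"fingers":-1,"x":0,"y":-0.005,"z":0,"spin":0},{"fingers":-1,"x":0,"y":-0.02,"z":0,"spin":0},{"fingers":-1,"x":0,"y":-0.04,"z":0,"spin":0},{"fingers":-1,"x":0,"y":-0.06,"z":0,"spin":0},{"fingers":-1,"x":0,"y":-0.08,"z":0,"spin":0},{"fingers":-1,"x":0,"y":-0.09,"z":0,"spin":0},{"fingers":-1,"x":0,"y":-0.09,"z":0,"spin":0}]' 10
python3 w.py w3
```

```text
time_s: 3.25
ee_pos: [0.6226, 0.1018, 0.029]
eef_rot: [-1.571, -0.001, -0.0]
force: [0.4, -0.4, -0.5]
grip_width: 0.028
time_s: 4.25
ee_pos: [0.6231, 0.1019, 0.1205]
eef_rot: [-1.57, -0.003, -0.0]
force: [-0.3, -0.7, 0.1]
grip_width: 0.0208
4.25 [0.6231 0.1019 0.1205] [-1.5705e+00 -3.0000e-03 -1.0000e-04] 0.0208 [-0.33 -0.69  0.11]
```

View pics/w3.png

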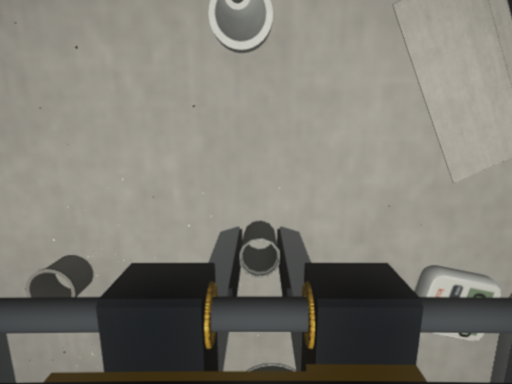

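```bash
python3 -m handwheel '[{"fingers":-1,"x":-0.01,"y":0,"z":0.015,"spin":0},{"fingers":-1,"x":-0.027,"y":0,"z":0.04,"spin":0},{"fingers":-1,"x":-0.047,"y":0,"z":0.07,"spin":0},{"fingers":-1,"x":-0.067,"y":0,"z":0.1,"spin":0},{"fingers":-1,"x":-0.088,"y":0,"z":0.13,"spin":0},{"fingers":-1,"x":-0.108,"y":0,"z":0.16,"spin":0},{"fingers":-1,"x":-0.125,"y":0,"z":0.185,"spin":0},{"fingers":-1,"x":-0.138,"y":0,"z":0.203,"spin":0},{"fingers":-1,"x":-0.1425,"y":0,"z":0.21,"spin":0},{"fingers":-1,"x":-0.1425,"y":0,"z":0.21,"spin":0}]' 10
python3 -m handwheel '[{"fingers":-1,"x":0,"y":0.02,"z":0,"spin":0},{"fingers":-1,"x":0,"y":0.04,"z":0,"spin":0},{"fingers":-1,"x":0,"y":0.06,"z":0,"spin":0},{"fingers":-1,"x":0,"y":0.07,"z":0,"spin":0},{"fingers":-1,"x":0,"y":0.077,"z":0,"spin":0},{"fingers":-1,"x":0,"y":0.082,"z":0,"spin":0},{"fingers":-1,"x":0,"y":0.085,"z":0,"spin":0},{"fingers":-1,"x":0,"y":0.086,"z":0,"spin":0},{"fingers":-1,"x":0,"y":0.086,"z":0,"spin":0},{"fingers":-1,"x":0,"y":0.086,"z":0,"spin":0}]' 10
python3 w.py w4
```

```text
time_s: 5.3
ee_pos: [0.479, 0.3125, 0.1179]
eef_rot: [-1.571, 0.001, 0.001]
force: [0.4, -0.1, -0.5]
grip_width: 0.0207
time_s: 6.3
ee_pos: [0.4801, 0.3119, 0.0329]
eef_rot: [-1.57, -0.001, -0.0]
force: [-0.6, 0.6, -0.8]
grip_width: 0.0206
6.3 [0.4801 0.3119 0.0329] [-1.5705e+00 -6.0000e-04 -1.0000e-04] 0.0206 [-0.6   0.62 -0.78]
```

View pics/w4.png

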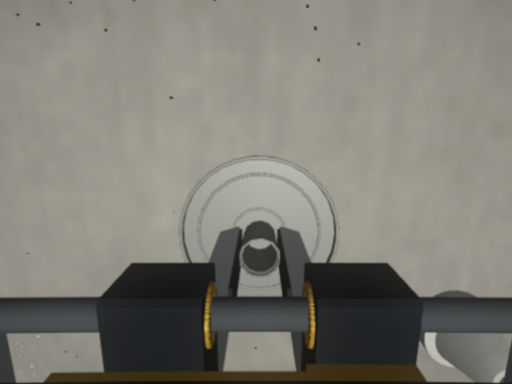

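Cutter rim is at (260,257), and the base spans columns 180–338 (centre 259), so it is centred. I lower it, release and rise.

```bash
python3 -m handwheel '[{"fingers":-1,"x":0,"y":0.001,"z":0,"spin":0},{"fingers":-1,"x":0,"y":0.002,"z":0,"spin":0},{"fingers":-1,"x":0,"y":0.0025,"z":0,"spin":0},{"fingers":-1,"x":0,"y":0.0025,"z":0,"spin":0},{"fingers":-1,"x":0,"y":0.0025,"z":0,"spin":0},{"fingers":-0.4,"x":0,"y":0.0025,"z":0,"spin":0},{"fingers":-0.2,"x":0,"y":0.0025,"z":0,"spin":0},{"fingers":-0.1,"x":0,"y":0.0025,"z":0,"spin":0},{"fingers":-0.1,"x":0,"y":0.0025,"z":0,"spin":0},{"fingers":-0.1,"x":0,"y":0.0025,"z":0,"spin":0}]' 10
python3 -m handwheel '[{"fingers":-0.1,"x":0,"y":-0.005,"z":0,"spin":0},{"fingers":-0.1,"x":0,"y":-0.02,"z":0,"spin":0},{"fingers":-0.1,"x":0,"y":-0.045,"z":0,"spin":0},{"fingers":-0.1,"x":0,"y":-0.07,"z":0,"spin":0},{"fingers":0.3,"x":0,"y":-0.09,"z":-0.01,"spin":0},{"fingers":0.5,"x":0,"y":-0.1,"z":-0.03,"spin":0},{"fingers":1,"x":0,"y":-0.1,"z":-0.04,"spin":0},{"fingers":1,"x":0,"y":-0.1,"z":-0.04,"spin":0},{"fingers":1,"x":0,"y":-0.1,"z":-0.04,"spin":0},{"fingers":1,"x":0,"y":-0.1,"z":-0.04,"spin":0}]' 10
python3 w.py w5
cat > ring.py <<'E'
# ring.py npz x y radius zlo zhi : fit the standing ring near x,y
import sys
from h import *
n,x,y,R,a,b=sys.argv[1],*map(float,sys.argv[2:])
z=np.load(f'pics/{n}.npz');P=cloud(z,z['d']);u=np.hypot(P[...,0]-x,P[...,1]-y)
m=(P[...,2]>a)&(P[...,2]<b)&(u<R);Q=P[m];v,w=np.nonzero(m)
print(len(Q),'circ',np.round(circ(Q[:,:2]),4),'bbc',np.round((Q.min(0)+Q.max(0))/2,4),'ztop %.4f'%np.percentile(Q[:,2],97),'px',w.min(),w.max(),v.min(),v.max())
E
python3 ring.py w5 .48 .312 .02 .028 .045
```

```text
time_s: 7.35
ee_pos: [0.4799, 0.3118, 0.0299]
eef_rot: [-1.571, 0.0, -0.0]
force: [0.1, 0.4, -0.2]
grip_width: 0.0423
time_s: 8.35
ee_pos: [0.4797, 0.2722, 0.1294]
eef_rot: [-1.571, 0.001, 0.0]
force: [0.3, 0.4, 0.9]
grip_width: 0.0868
8.35 [0.4797 0.2722 0.1294] [-1.5711e+00  8.0000e-04  2.0000e-04] 0.0868 [0.31 0.39 0.87]
238 circ [0.4811 0.3115 0.0101] bbc [0.4814 0.3112 0.0331] ztop 0.0374 px 247 274 146 174
```

Small cutter stands at (0.481, 0.311), top 0.0374 – flat on the floor. Now the medium one.

```bash
python3 -m handwheel '[{"fingers":1,"x":-0.002,"y":0,"z":-0.015,"spin":0},{"fingers":1,"x":-0.006,"y":0,"z":-0.045,"spin":0},{"fingers":1,"x":-0.01,"y":0,"z":-0.08,"spin":0},{"fingers":1,"x":-0.015,"y":0,"z":-0.12,"spin":0},{"fingers":1,"x":-0.02,"y":0,"z":-0.16,"spin":0},{"fingers":1,"x":-0.025,"y":0,"z":-0.195,"spin":0},{"fingers":1,"x":-0.03,"y":0,"z":-0.225,"spin":0},{"fingers":1,"x":-0.033,"y":0.005,"z":-0.24,"spin":0},{"fingers":1,"x":-0.033,"y":0.01,"z":-0.24,"spin":0},{"fingers":1,"x":-0.033,"y":0.01,"z":-0.24,"spin":0}]' 10
python3 w.py w6;python3 ring.py w6 .4465 .0322 .03 .028 .045
```

```text
time_s: 9.4
ee_pos: [0.4464, 0.0318, 0.1193]
eef_rot: [-1.571, 0.001, -0.001]
force: [-0.6, 0.1, -0.5]
grip_width: 0.094
9.4 [0.4464 0.0318 0.1193] [-1.5707e+00  1.1000e-03 -9.0000e-04] 0.094 [-0.63  0.05 -0.49]
674 circ [0.4486 0.0318 0.0185] bbc [0.4486 0.0318 0.0322] ztop 0.0359 px 236 286 186 234
```

```bash
python3 -m handwheel '[{"fingers":1,"x":0.002,"y":0.02,"z":0,"spin":0},{"fingers":0.7,"x":0.002,"y":0.045,"z":0,"spin":0},{"fingers":0.6,"x":0.002,"y":0.065,"z":0,"spin":0},{"fingers":0.6,"x":0.002,"y":0.083,"z":0,"spin":0},{"fingers":0.6,"x":0.002,"y":0.091,"z":0,"spin":0},{"fingers":0.4,"x":0.002,"y":0.091,"z":0,"spin":0},{"fingers":-1,"x":0.002,"y":0.091,"z":0,"spin":0},{"fingers":-1,"x":0.002,"y":0.091,"z":0,"spin":0},{"fingers":-1,"x":0.002,"y":0.091,"z":0,"spin":0},{"fingers":-1,"x":0.002,"y":0.091,"z":0,"spin":0}]' 10
python3 -m handwheel '[{"fingers":-1,"x":0,"y":0,"z":0,"spin":0},{"fingers":-1,"x":0,"y":0,"z":0,"spin":0},{"fingers":-1,"x":0,"y":0,"z":0,"spin":0},{"fingers":-1,"x":0,"y":-0.005,"z":0,"spin":0},{"fingers":-1,"x":0,"y":-0.02,"z":0,"spin":0},{"fingers":-1,"x":0,"y":-0.04,"z":0,"spin":0},{"fingers":-1,"x":0,"y":-0.06,"z":0,"spin":0},{"fingers":-1,"x":0,"y":-0.08,"z":0,"spin":0},{"fingers":-1,"x":0,"y":-0.09,"z":0,"spin":0},{"fingers":-1,"x":0,"y":-0.09,"z":0,"spin":0}]' 10
python3 w.py w7;python3 ring.py w7 .4485 .032 .03 .11 .135;python3 ring.py w5 .48 .312 .02 .028 .045
```

```text
time_s: 10.45
ee_pos: [0.4491, 0.0318, 0.0294]
eef_rot: [-1.571, -0.001, -0.0]
force: [1.0, 0.1, 0.3]
grip_width: 0.0386
time_s: 11.45
ee_pos: [0.4493, 0.0318, 0.1199]
eef_rot: [-1.571, -0.002, -0.0]
force: [0.0, -0.0, -0.8]
grip_width: 0.0388
11.45 [0.4493 0.0318 0.1199] [-1.5709e+00 -2.0000e-03 -1.0000e-04] 0.0388 [ 0.01 -0.02 -0.83]
3115 circ [0.4493 0.034  0.0202] bbc [0.4485 0.0314 0.1225] ztop 0.1330 px 197 315 216 292
238 circ [0.4811 0.3115 0.0101] bbc [0.4814 0.3112 0.0331] ztop 0.0374 px 247 274 146 174
```

View pics/w7.png

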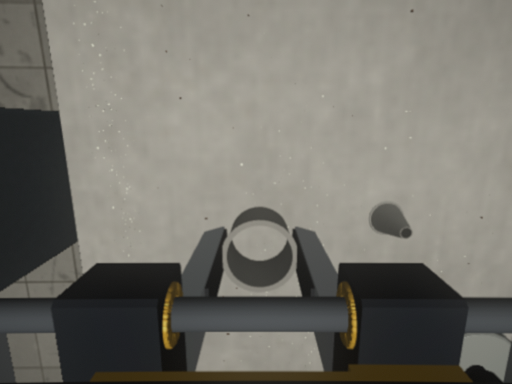

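Medium held squarely (rim at (260,256)). Carry it over the small one.

```bash
python3 -m handwheel '[{"fingers":-1,"x":0.002,"y":0,"z":0.015,"spin":0},{"fingers":-1,"x":0.005,"y":0,"z":0.045,"spin":0},{"fingers":-1,"x":0.01,"y":0,"z":0.085,"spin":0},{"fingers":-1,"x":0.014,"y":0,"z":0.125,"spin":0},{"fingers":-1,"x":0.019,"y":0,"z":0.165,"spin":0},{"fingers":-1,"x":0.023,"y":0,"z":0.205,"spin":0},{"fingers":-1,"x":0.027,"y":0,"z":0.24,"spin":0},{"fingers":-1,"x":0.03,"y":0,"z":0.265,"spin":0},{"fingers":-1,"x":0.0315,"y":0,"z":0.2765,"spin":0},{"fingers":-1,"x":0.0315,"y":0,"z":0.2795,"spin":0}]' 10
python3 -m handwheel '[{"fingers":-1,"x":0,"y":0,"z":0,"spin":0},{"fingers":-1,"x":0,"y":0.01,"z":0,"spin":0},{"fingers":-1,"x":0,"y":0.025,"z":0,"spin":0},{"fingers":-1,"x":0,"y":0.04,"z":0,"spin":0},{"fingers":-1,"x":0,"y":0.055,"z":0,"spin":0},{"fingers":-1,"x":0,"y":0.068,"z":0,"spin":0},{"fingers":-1,"x":0,"y":0.078,"z":0,"spin":0},{"fingers":-1,"x":0,"y":0.084,"z":0,"spin":0},{"fingers":-1,"x":0,"y":0.086,"z":0,"spin":0},{"fingers":-1,"x":0,"y":0.086,"z":0,"spin":0}]' 10
python3 w.py w8
```

```text
time_s: 12.5
ee_pos: [0.4801, 0.3117, 0.1177]
eef_rot: [-1.572, 0.001, 0.001]
force: [-0.1, -0.5, -0.3]
grip_width: 0.0388
time_s: 13.5
ee_pos: [0.4805, 0.3114, 0.033]
eef_rot: [-1.571, -0.0, -0.0]
force: [0.3, -0.7, -0.1]
grip_width: 0.0386
13.5 [0.4805 0.3114 0.033 ] [-1.5707e+00 -1.0000e-04 -1.0000e-04] 0.0386 [ 0.35 -0.7  -0.1 ]
```

View pics/w8.png

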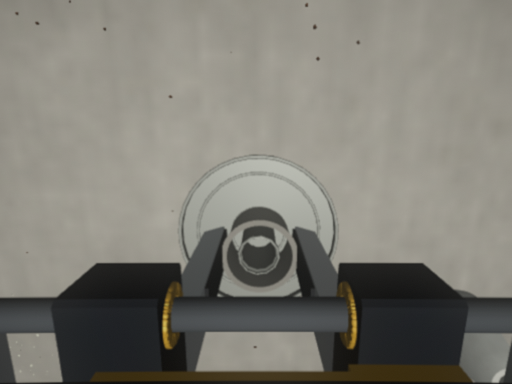

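Small rim (260,254) lies inside the medium rim (260,256). Lower and release.

```bash
python3 -m handwheel '[{"fingers":-1,"x":0,"y":0.001,"z":0,"spin":0},{"fingers":-1,"x":0,"y":0.002,"z":0,"spin":0},{"fingers":-1,"x":0,"y":0.0025,"z":0,"spin":0},{"fingers":-1,"x":0,"y":0.0025,"z":0,"spin":0},{"fingers":-1,"x":0,"y":0.0025,"z":0,"spin":0},{"fingers":0,"x":0,"y":0.0025,"z":0,"spin":0},{"fingers":0.2,"x":0,"y":0.0025,"z":0,"spin":0},{"fingers":0.3,"x":0,"y":0.0025,"z":0,"spin":0},{"fingers":0.3,"x":0,"y":0.0025,"z":0,"spin":0},{"fingers":0.3,"x":0,"y":0.0025,"z":0,"spin":0}]' 10
python3 -m handwheel '[{"fingers":0.3,"x":0,"y":-0.005,"z":0,"spin":0},{"fingers":0.3,"x":0,"y":-0.02,"z":0,"spin":0},{"fingers":0.3,"x":0,"y":-0.045,"z":0,"spin":0},{"fingers":0.3,"x":0,"y":-0.07,"z":0,"spin":0},{"fingers":0.5,"x":0,"y":-0.09,"z":-0.01,"spin":0},{"fingers":0.8,"x":0,"y":-0.1,"z":-0.03,"spin":0},{"fingers":1,"x":0,"y":-0.1,"z":-0.04,"spin":0},{"fingers":1,"x":0,"y":-0.1,"z":-0.04,"spin":0},{"fingers":1,"x":0,"y":-0.1,"z":-0.04,"spin":0},{"fingers":1,"x":0,"y":-0.1,"z":-0.04,"spin":0}]' 10
python3 w.py w9; python3 ring.py w9 .48 .312 .014 .03 .045; python3 ring.py w9 .48 .312 .03 .03 .045
```

```text
time_s: 14.55
ee_pos: [0.4804, 0.3113, 0.0304]
eef_rot: [-1.571, 0.0, -0.0]
force: [0.8, 0.4, 0.8]
grip_width: 0.0611
time_s: 15.55
ee_pos: [0.4802, 0.2718, 0.1299]
eef_rot: [-1.571, 0.001, 0.0]
force: [0.2, -0.5, -0.1]
grip_width: 0.0937
15.55 [0.4802 0.2718 0.1299] [-1.5711e+00  8.0000e-04  2.0000e-04] 0.0937 [ 0.21 -0.53 -0.09]
221 circ [0.4811 0.3115 0.0101] bbc [0.4811 0.3114 0.0345] ztop 0.0373 px 246 273 145 173
879 circ [0.4816 0.3115 0.017 ] bbc [0.4816 0.3115 0.0345] ztop 0.0376 px 235 285 133 184
```

```bash
python3 - <<'E'
from h import *
im=cv2.imread('pics/w9.png')[80:240,180:340];cv2.imwrite('pics/w9z.png',cv2.resize(im,(560,560),interpolation=cv2.INTER_CUBIC))
E
```

```text
(no output)
```

View pics/w9z.png

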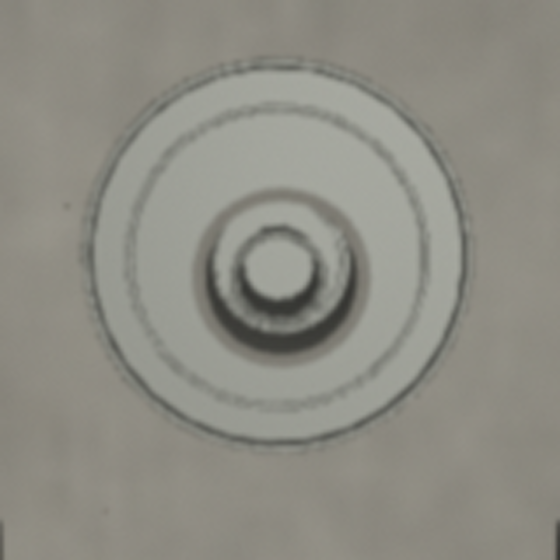

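Small and medium are nested and centred, both tops at 0.037. Now the large one.

```bash
python3 -m handwheel '[{"fingers":1,"x":0,"y":0,"z":-0.015,"spin":0},{"fingers":1,"x":0,"y":0,"z":-0.045,"spin":0},{"fingers":1,"x":0,"y":0,"z":-0.085,"spin":0},{"fingers":1,"x":0,"y":0,"z":-0.125,"spin":0},{"fingers":1,"x":0,"y":0,"z":-0.165,"spin":0},{"fingers":1,"x":0,"y":0,"z":-0.205,"spin":0},{"fingers":1,"x":0,"y":0,"z":-0.245,"spin":0},{"fingers":1,"x":0,"y":0,"z":-0.285,"spin":0},{"fingers":1,"x":0,"y":0,"z":-0.32,"spin":0},{"fingers":1,"x":0,"y":0,"z":-0.35,"spin":0}]' 10
python3 -m handwheel '[{"fingers":1,"x":0,"y":0,"z":-0.035,"spin":0},{"fingers":1,"x":0.001,"y":0,"z":-0.07,"spin":0},{"fingers":1,"x":0.003,"y":0,"z":-0.105,"spin":0},{"fingers":1,"x":0.005,"y":0,"z":-0.135,"spin":0},{"fingers":1,"x":0.006,"y":0,"z":-0.158,"spin":0},{"fingers":1,"x":0.006,"y":0,"z":-0.17,"spin":0},{"fingers":1,"x":0.006,"y":0.005,"z":-0.172,"spin":0},{"fingers":1,"x":0.006,"y":0.01,"z":-0.172,"spin":0},{"fingers":1,"x":0.006,"y":0.01,"z":-0.172,"spin":0},{"fingers":1,"x":0.006,"y":0.01,"z":-0.172,"spin":0}]' 10
python3 w.py w10;python3 ring.py w10 .485 -.25 .045 .028 .045
```

```text
time_s: 16.6
ee_pos: [0.4797, -0.081, 0.1303]
eef_rot: [-1.571, 0.0, -0.001]
force: [0.8, 0.4, -0.1]
grip_width: 0.0939
time_s: 17.6
ee_pos: [0.4864, -0.2498, 0.1203]
eef_rot: [-1.571, 0.0, 0.001]
force: [1.2, -0.6, -0.7]
grip_width: 0.0941
17.6 [ 0.4864 -0.2498  0.1203] [-1.5705e+00  4.0000e-04  9.0000e-04] 0.0941 [ 1.21 -0.6  -0.66]
1148 circ [ 0.487  -0.2504  0.0304] bbc [ 0.487  -0.2511  0.0323] ztop 0.0357 px 219 299 172 249
```

View pics/w10.png

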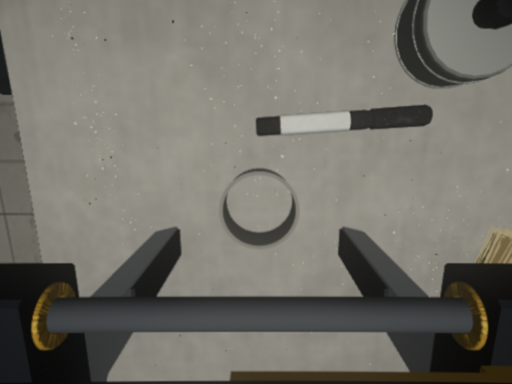

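Large ring at (260,207), centred between the jaws, with the marker clear at rows 105–135. Descend and grip.

```bash
python3 -m handwheel '[{"fingers":1,"x":0.001,"y":0.02,"z":0,"spin":0},{"fingers":1,"x":0.001,"y":0.045,"z":0,"spin":0},{"fingers":1,"x":0.001,"y":0.065,"z":0,"spin":0},{"fingers":1,"x":0.001,"y":0.083,"z":0,"spin":0},{"fingers":1,"x":0.001,"y":0.091,"z":0,"spin":0},{"fingers":0.8,"x":0.001,"y":0.091,"z":0,"spin":0},{"fingers":0,"x":0.001,"y":0.091,"z":0,"spin":0},{"fingers":0,"x":0.001,"y":0.091,"z":0,"spin":0},{"fingers":0,"x":0.001,"y":0.091,"z":0,"spin":0},{"fingers":0,"x":0.001,"y":0.091,"z":0,"spin":0}]' 10
python3 -m handwheel '[{"fingers":-1,"x":0,"y":0,"z":0,"spin":0},{"fingers":-1,"x":0,"y":0,"z":0,"spin":0},{"fingers":-1,"x":0,"y":0,"z":0,"spin":0},{"fingers":-1,"x":0,"y":-0.005,"z":0,"spin":0},{"fingers":-1,"x":0,"y":-0.02,"z":0,"spin":0},{"fingers":-1,"x":0,"y":-0.04,"z":0,"spin":0},{"fingers":-1,"x":0,"y":-0.06,"z":0,"spin":0},{"fingers":-1,"x":0,"y":-0.08,"z":0,"spin":0},{"fingers":-1,"x":0,"y":-0.09,"z":0,"spin":0},{"fingers":-1,"x":0,"y":-0.09,"z":0,"spin":0}]' 10
python3 w.py w11;python3 ring.py w11 .487 -.251 .045 .11 .135
```

```text
time_s: 18.65
ee_pos: [0.4876, -0.2508, 0.03]
eef_rot: [-1.571, -0.001, -0.0]
force: [-0.3, -0.3, 2.6]
grip_width: 0.0618
time_s: 19.65
ee_pos: [0.4878, -0.251, 0.1211]
eef_rot: [-1.572, -0.002, -0.0]
force: [-0.7, 0.4, -0.1]
grip_width: 0.0618
19.65 [ 0.4878 -0.251   0.1211] [-1.5722e+00 -2.2000e-03 -1.0000e-04] 0.0618 [-0.66  0.39 -0.09]
4122 circ [ 0.4887 -0.2489  0.0316] bbc [ 0.4885 -0.2496  0.1225] ztop 0.1332 px 172 346 194 296
```

```bash
python3 -m handwheel '[{"fingers":-1,"x":0,"y":0,"z":0.015,"spin":0},{"fingers":-1,"x":0,"y":0,"z":0.04,"spin":0},{"fingers":-1,"x":-0.001,"y":0,"z":0.075,"spin":0},{"fingers":-1,"x":-0.001,"y":0,"z":0.11,"spin":0},{"fingers":-1,"x":-0.002,"y":0,"z":0.145,"spin":0},{"fingers":-1,"x":-0.002,"y":0,"z":0.18,"spin":0},{"fingers":-1,"x":-0.003,"y":0,"z":0.215,"spin":0},{"fingers":-1,"x":-0.003,"y":0,"z":0.25,"spin":0},{"fingers":-1,"x":-0.004,"y":0,"z":0.285,"spin":0},{"fingers":-1,"x":-0.004,"y":0,"z":0.32,"spin":0}]' 10
python3 -m handwheel '[{"fingers":-1,"x":0,"y":0,"z":0.035,"spin":0},{"fingers":-1,"x":-0.001,"y":0,"z":0.07,"spin":0},{"fingers":-1,"x":-0.001,"y":0,"z":0.105,"spin":0},{"fingers":-1,"x":-0.002,"y":0,"z":0.14,"spin":0},{"fingers":-1,"x":-0.002,"y":0,"z":0.17,"spin":0},{"fingers":-1,"x":-0.0025,"y":0,"z":0.2,"spin":0},{"fingers":-1,"x":-0.0025,"y":0,"z":0.222,"spin":0},{"fingers":-1,"x":-0.0025,"y":0,"z":0.236,"spin":0},{"fingers":-1,"x":-0.0025,"y":0,"z":0.2415,"spin":0},{"fingers":-1,"x":-0.0025,"y":0,"z":0.2415,"spin":0}]' 10
python3 -m handwheel '[{"fingers":-1,"x":0,"y":0,"z":0,"spin":0},{"fingers":-1,"x":0,"y":0.01,"z":0,"spin":0},{"fingers":-1,"x":0,"y":0.025,"z":0,"spin":0},{"fingers":-1,"x":0,"y":0.037,"z":0,"spin":0},{"fingers":-1,"x":0,"y":0.043,"z":0,"spin":0},{"fingers":-1,"x":0,"y":0.045,"z":0,"spin":0},{"fingers":-1,"x":0,"y":0.045,"z":0,"spin":0},{"fingers":-1,"x":0,"y":0.045,"z":0,"spin":0},{"fingers":-1,"x":0,"y":0.045,"z":0,"spin":0},{"fingers":-1,"x":0,"y":0.045,"z":0,"spin":0}]' 10
python3 w.py w12
```

```text
time_s: 20.7
ee_pos: [0.4822, 0.0715, 0.1185]
eef_rot: [-1.571, 0.002, 0.0]
force: [0.5, 0.0, 0.6]
grip_width: 0.0621
time_s: 21.7
ee_pos: [0.4805, 0.3109, 0.119]
eef_rot: [-1.571, 0.001, 0.0]
force: [-0.6, 0.1, -1.0]
grip_width: 0.0617
time_s: 22.7
ee_pos: [0.4811, 0.3109, 0.0748]
eef_rot: [-1.571, -0.001, -0.0]
force: [-0.6, -0.3, -0.2]
grip_width: 0.0621
22.7 [0.4811 0.3109 0.0748] [-1.5705e+00 -5.0000e-04 -1.0000e-04] 0.0621 [-0.61 -0.25 -0.21]
```

View pics/w12.png

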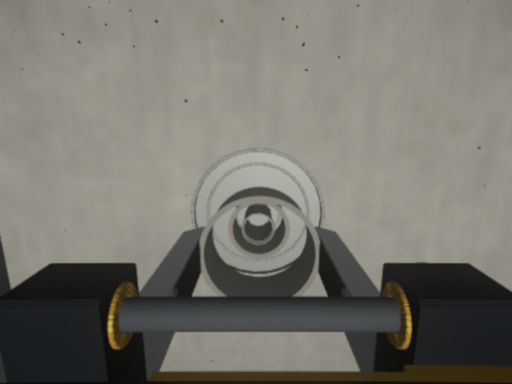

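Nest (258,228) lies within the held ring (rim at (260,248)); centred by TCP pose and by columns. I lower it the rest of the way and release.

```bash
python3 -m handwheel '[{"fingers":-1,"x":0,"y":0.005,"z":0.0005,"spin":0},{"fingers":-1,"x":0,"y":0.015,"z":0.0005,"spin":0},{"fingers":-1,"x":0,"y":0.025,"z":0.0005,"spin":0},{"fingers":-1,"x":0,"y":0.033,"z":0.0005,"spin":0},{"fingers":-1,"x":0,"y":0.038,"z":0.0005,"spin":0},{"fingers":-1,"x":0,"y":0.041,"z":0.0005,"spin":0},{"fingers":-1,"x":0,"y":0.043,"z":0.0005,"spin":0},{"fingers":-1,"x":0,"y":0.0435,"z":0.0005,"spin":0},{"fingers":-1,"x":0,"y":0.0435,"z":0.0005,"spin":0},{"fingers":-1,"x":0,"y":0.0435,"z":0.0005,"spin":0}]' 10
python3 -m handwheel '[{"fingers":-1,"x":0,"y":0,"z":0,"spin":0},{"fingers":0.45,"x":0,"y":0,"z":0,"spin":0},{"fingers":0.6,"x":0,"y":0,"z":0,"spin":0},{"fingers":0.8,"x":0,"y":0,"z":0,"spin":0},{"fingers":0.8,"x":0,"y":0,"z":0,"spin":0},{"fingers":0.8,"x":0,"y":0,"z":0,"spin":0},{"fingers":0.8,"x":0,"y":-0.005,"z":0,"spin":0},{"fingers":0.8,"x":0,"y":-0.02,"z":0,"spin":0},{"fingers":0.8,"x":0,"y":-0.045,"z":0,"spin":0},{"fingers":0.8,"x":0,"y":-0.07,"z":0,"spin":0}]' 10
python3 -m handwheel '[{"fingers":0.8,"x":0,"y":-0.02,"z":0,"spin":0},{"fingers":0.8,"x":0,"y":-0.04,"z":-0.01,"spin":0},{"fingers":0.8,"x":0,"y":-0.05,"z":-0.03,"spin":0},{"fingers":0.8,"x":0,"y":-0.05,"z":-0.04,"spin":0},{"fingers":0.8,"x":0,"y":-0.05,"z":-0.04,"spin":0},{"fingers":0.8,"x":0,"y":-0.05,"z":-0.04,"spin":0},{"fingers":0.8,"x":0,"y":-0.05,"z":-0.04,"spin":0},{"fingers":0.8,"x":0,"y":-0.05,"z":-0.04,"spin":0},{"fingers":0.8,"x":0,"y":-0.05,"z":-0.04,"spin":0},{"fingers":0.8,"x":0,"y":-0.05,"z":-0.04,"spin":0}]' 10
python3 w.py w13; for r in .014 .025 .045; do python3 ring.py w13 .481 .312 $r .032 .045;done
python3 - <<'E'
from h import *
z=np.load('pics/w13.npz');P=cloud(z,z['d']);u=np.hypot(P[...,0]-.481,P[...,1]-.3115)
Q=P[(u>.026)&(u<.045)&(P[...,2]>.032)&(P[...,2]<.05)];print('large',circ(Q[:,:2]),np.percentile(Q[:,2],[50,97]))
a=np.arctan2(Q[:,1]-.3115,Q[:,0]-.481)
for k in range(4):print(k,np.percentile(Q[(a+np.pi)//(np.pi/2)==k][:,2],95))
E
```

```text
time_s: 23.75
ee_pos: [0.481, 0.3114, 0.0317]
eef_rot: [-1.571, -0.0, -0.0]
force: [-3.6, -1.9, 5.5]
grip_width: 0.0624
time_s: 24.75
ee_pos: [0.4809, 0.3113, 0.1029]
eef_rot: [-1.571, -0.0, -0.0]
force: [0.4, 0.3, 0.7]
grip_width: 0.085
time_s: 25.75
ee_pos: [0.4809, 0.2715, 0.1508]
eef_rot: [-1.571, 0.0, 0.0]
force: [0.1, -0.2, 0.2]
grip_width: 0.0847
25.75 [0.4809 0.2715 0.1508] [-1.5709e+00  3.0000e-04  1.0000e-04] 0.0847 [ 0.14 -0.17  0.2 ]
184 circ [0.4811 0.3114 0.0102] bbc [0.481  0.3114 0.0349] ztop 0.0375 px 246 271 143 169
732 circ [0.4816 0.3114 0.0171] bbc [0.4815 0.3112 0.0354] ztop 0.0379 px 236 282 132 180
1674 circ [0.4821 0.3117 0.0257] bbc [0.4823 0.3114 0.0354] ztop 0.0378 px 223 297 117 193
large (np.float64(0.4821350230602457), np.float64(0.3117037321625419), np.float64(0.03072249766959036)) [0.03639989 0.0377433 ]
0 0.03781563056930599
1 0.037636151472663346
2 0.037433324524628386
3 0.03738629851734483
```

All three are nested, tops at 0.0374–0.0378 all round, so all stand flat. Now the cover.

```bash
python3 -m handwheel '[{"fingers":0.8,"x":0.006,"y":0,"z":-0.015,"spin":0},{"fingers":0.5,"x":0.016,"y":0,"z":-0.04,"spin":0},{"fingers":0.3,"x":0.03,"y":0,"z":-0.075,"spin":0},{"fingers":0.3,"x":0.044,"y":0,"z":-0.11,"spin":0},{"fingers":0.3,"x":0.058,"y":0,"z":-0.145,"spin":0},{"fingers":0.3,"x":0.072,"y":0,"z":-0.18,"spin":0},{"fingers":0.3,"x":0.086,"y":0,"z":-0.215,"spin":0},{"fingers":0.3,"x":0.1,"y":0,"z":-0.25,"spin":0},{"fingers":0.3,"x":0.112,"y":0,"z":-0.283,"spin":0},{"fingers":0.3,"x":0.12,"y":0,"z":-0.3,"spin":0}]' 10
python3 -m handwheel '[{"fingers":0.3,"x":0.012,"y":0,"z":-0.03,"spin":0},{"fingers":0.3,"x":0.022,"y":0,"z":-0.058,"spin":0},{"fingers":0.3,"x":0.03,"y":0,"z":-0.076,"spin":0},{"fingers":0.3,"x":0.0325,"y":0,"z":-0.084,"spin":0},{"fingers":0.3,"x":0.0325,"y":0,"z":-0.084,"spin":0},{"fingers":0.3,"x":0.0325,"y":0,"z":-0.084,"spin":0},{"fingers":0.3,"x":0.0325,"y":0,"z":-0.084,"spin":0},{"fingers":0.3,"x":0.0325,"y":0,"z":-0.084,"spin":0},{"fingers":0.3,"x":0.0325,"y":0,"z":-0.084,"spin":0},{"fingers":0.3,"x":0.0325,"y":0,"z":-0.084,"spin":0}]' 10
python3 w.py w14; python3 ring.py w14 .633 -.112 .06 .04 .049;python3 ring.py w14 .633 -.112 .03 .06 .075
python3 - <<'E'
from h import *
z=np.load('pics/w14.npz');P=cloud(z,z['d']);g=cv2.imread('pics/w14.png',0)
u=np.hypot(P[...,0]-.634,P[...,1]+.112)
m=((P[...,2]>.04)&(P[...,2]<.048)&(u<.06)).astype(np.uint8)
cs,_=cv2.findContours(m,cv2.RETR_EXTERNAL,cv2.CHAIN_APPROX_NONE);k=max(cs,key=cv2.contourArea)
X=onplane(z,k.reshape(-1,2).astype(float),.044)[:,:2]
for _ in range(5):
    x,y,R=circ(X);q=np.abs(np.hypot(X[:,0]-x,X[:,1]-y)-R);X=X[q<max(.0015,np.percentile(q,80))]
print('top circ',x,y,R,len(X))
E
```

```text
time_s: 26.8
ee_pos: [0.6013, -0.032, 0.1509]
eef_rot: [-1.571, 0.0, -0.002]
force: [0.0, -0.2, -0.6]
grip_width: 0.0612
time_s: 27.8
ee_pos: [0.6334, -0.1124, 0.1511]
eef_rot: [-1.571, -0.0, 0.0]
force: [0.5, 0.8, -0.1]
grip_width: 0.0608
27.8 [ 0.6334 -0.1124  0.1511] [-1.5708e+00 -1.0000e-04  3.0000e-04] 0.0608 [ 0.45  0.77 -0.07]
5788 circ [ 0.6367 -0.1122  0.0301] bbc [ 0.6365 -0.1122  0.0431] ztop 0.0447 px 216 308 156 246
785 circ [ 0.6367 -0.1116  0.0089] bbc [ 0.6368 -0.1122  0.0655] ztop 0.0693 px 247 278 194 225
top circ 0.6366580928819868 -0.11162839116634893 0.03972223076577261 262
```

View pics/w14.png

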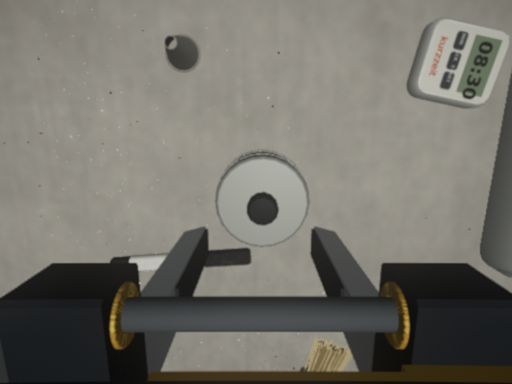

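Cover top at (262,200), knob at (262,208): cover at (0.6365, -0.112), with top 0.0447 and knob top 0.069 as expected. Shift +3 mm in x, descend and grip the knob.

```bash
python3 -m handwheel '[{"fingers":0.3,"x":0.003,"y":0.02,"z":0,"spin":0},{"fingers":0.3,"x":0.003,"y":0.04,"z":0,"spin":0},{"fingers":0.3,"x":0.003,"y":0.06,"z":0,"spin":0},{"fingers":0.3,"x":0.003,"y":0.075,"z":0,"spin":0},{"fingers":0.3,"x":0.003,"y":0.082,"z":0,"spin":0},{"fingers":0.3,"x":0.003,"y":0.085,"z":0,"spin":0},{"fingers":0.3,"x":0.003,"y":0.085,"z":0,"spin":0},{"fingers":-0.3,"x":0.003,"y":0.085,"z":0,"spin":0},{"fingers":-1,"x":0.003,"y":0.085,"z":0,"spin":0},{"fingers":-1,"x":0.003,"y":0.085,"z":0,"spin":0}]' 25
python3 -m handwheel '[{"fingers":-1,"x":0,"y":0,"z":0,"spin":0},{"fingers":-1,"x":0,"y":0,"z":0,"spin":0},{"fingers":-1,"x":0,"y":0,"z":0,"spin":0},{"fingers":-1,"x":0,"y":-0.005,"z":0,"spin":0},{"fingers":-1,"x":0,"y":-0.015,"z":0,"spin":0},{"fingers":-1,"x":0,"y":-0.03,"z":0,"spin":0},{"fingers":-1,"x":0,"y":-0.05,"z":0,"spin":0},{"fingers":-1,"x":0,"y":-0.07,"z":0,"spin":0},{"fingers":-1,"x":0,"y":-0.085,"z":0,"spin":0},{"fingers":-1,"x":0,"y":-0.09,"z":0,"spin":0}]' 25
python3 w.py w15; python3 ring.py w15 .636 -.112 .045 .125 .138
python3 - <<'E'
from h import *
im,d=cams.camera('side');cv2.imwrite('pics/side1.png',im[:,:,::-1]);P=cloud(cams.get_calibration('side'),d)
Q=P[(np.hypot(P[...,0]-.636,P[...,1]+.112)<.05)&(P[...,2]>.05)&(P[...,2]<.13)];print(len(Q),Q.min(0),Q.max(0),np.percentile(Q[:,2],2))
E
```

```text
time_s: 28.85
ee_pos: [0.6366, -0.1127, 0.0665]
eef_rot: [-1.571, -0.001, -0.0]
force: [0.6, -0.0, 1.1]
grip_width: 0.0404
time_s: 29.85
ee_pos: [0.637, -0.1128, 0.1586]
eef_rot: [-1.572, -0.003, -0.0]
force: [-0.4, 0.6, -1.9]
grip_width: 0.0245
29.85 [ 0.637  -0.1128  0.1586] [-1.5715e+00 -3.1000e-03 -1.0000e-04] 0.0245 [-0.42  0.56 -1.94]
8457 circ [ 0.6378 -0.1112  0.0308] bbc [ 0.6379 -0.1122  0.1315] ztop 0.1372 px 193 325 168 296
434 [ 0.59452706 -0.1102585   0.09036677] [ 0.67744134 -0.06766208  0.12998927] 0.09142045231397541
```

Cover is held level and lifted: grip 24.5 mm, lower edge at 0.091. Carry it over the base.

```bash
python3 -m handwheel '[{"fingers":-1,"x":-0.004,"y":0,"z":0.011,"spin":0},{"fingers":-1,"x":-0.012,"y":0,"z":0.033,"spin":0},{"fingers":-1,"x":-0.022,"y":0,"z":0.06,"spin":0},{"fingers":-1,"x":-0.033,"y":0,"z":0.09,"spin":0},{"fingers":-1,"x":-0.044,"y":0,"z":0.12,"spin":0},{"fingers":-1,"x":-0.055,"y":0,"z":0.15,"spin":0},{"fingers":-1,"x":-0.066,"y":0,"z":0.18,"spin":0},{"fingers":-1,"x":-0.077,"y":0,"z":0.21,"spin":0},{"fingers":-1,"x":-0.088,"y":0,"z":0.24,"spin":0},{"fingers":-1,"x":-0.099,"y":0,"z":0.27,"spin":0}]' 25
python3 -m handwheel '[{"fingers":-1,"x":-0.011,"y":0,"z":0.03,"spin":0},{"fingers":-1,"x":-0.022,"y":0,"z":0.06,"spin":0},{"fingers":-1,"x":-0.033,"y":0,"z":0.09,"spin":0},{"fingers":-1,"x":-0.043,"y":0,"z":0.117,"spin":0},{"fingers":-1,"x":-0.05,"y":0,"z":0.137,"spin":0},{"fingers":-1,"x":-0.055,"y":0,"z":0.149,"spin":0},{"fingers":-1,"x":-0.0565,"y":0,"z":0.1535,"spin":0},{"fingers":-1,"x":-0.0565,"y":0.01,"z":0.1535,"spin":0},{"fingers":-1,"x":-0.0565,"y":0.025,"z":0.1535,"spin":0},{"fingers":-1,"x":-0.0565,"y":0.04,"z":0.1535,"spin":0}]' 25
python3 -m handwheel '[{"fingers":-1,"x":0,"y":0.002,"z":0,"spin":0},{"fingers":-1,"x":0,"y":0.003,"z":0,"spin":0},{"fingers":-1,"x":0,"y":0.003,"z":0,"spin":0},{"fingers":-1,"x":0,"y":0.003,"z":0,"spin":0},{"fingers":-1,"x":0,"y":0.003,"z":0,"spin":0},{"fingers":-1,"x":0,"y":0.003,"z":0,"spin":0},{"fingers":-1,"x":0,"y":0.003,"z":0,"spin":0},{"fingers":-1,"x":0,"y":0.003,"z":0,"spin":0},{"fingers":-1,"x":0,"y":0.003,"z":0,"spin":0},{"fingers":-1,"x":0,"y":0.003,"z":0,"spin":0}]' 25
python3 w.py w16
cat > s.py <<'E'
from h import *
import sys
ims=[]
for n in ('side','scene'):
    im,d=cams.camera(n);P=cloud(cams.get_calibration(n),d)
    u=np.hypot(P[...,0]-.481,P[...,1]-.3115)
    lo,hi=float(sys.argv[2]),float(sys.argv[3])
    Q=P[(u<.055)&(P[...,2]>lo)&(P[...,2]<hi)];print(n,len(Q),'min',Q.min(0).round(4),'max',Q.max(0).round(4),'circ',np.round(circ(Q[:,:2]),4),np.percentile(Q[:,2],[2,98]).round(4))
    v,w=np.nonzero(u<.055); a,b=max(0,int(np.median(v))-60),max(0,int(np.median(w))-60)
    ims.append(cv2.resize(im[a:a+120,b:b+120,::-1],(400,400),interpolation=cv2.INTER_CUBIC))
cv2.imwrite(f'pics/{sys.argv[1]}.png',np.hstack(ims))
E
python3 s.py s16 .05 .089
```

```text
time_s: 30.95
ee_pos: [0.5359, 0.1589, 0.155]
eef_rot: [-1.571, 0.002, 0.0]
force: [0.8, 0.4, -2.2]
grip_width: 0.0246
time_s: 31.95
ee_pos: [0.4811, 0.3098, 0.1146]
eef_rot: [-1.571, 0.0, -0.001]
force: [-0.3, 1.1, -1.5]
grip_width: 0.0246
time_s: 32.95
ee_pos: [0.4809, 0.3108, 0.113]
eef_rot: [-1.571, 0.0, -0.0]
force: [0.3, 0.1, -0.9]
grip_width: 0.0246
32.95 [0.4809 0.3108 0.113 ] [-1.5708e+00  0.0000e+00 -1.0000e-04] 0.0246 [ 0.32  0.12 -0.91]
side 1168 min [0.438  0.2745 0.05  ] max [0.5217 0.3548 0.089 ] circ [0.48   0.3185 0.0339] [0.0515 0.0889]
scene 591 min [0.4365 0.268  0.0501] max [0.5183 0.3522 0.0889] circ [0.4759 0.3075 0.036 ] [0.0507 0.0889]
```

View pics/s16.png

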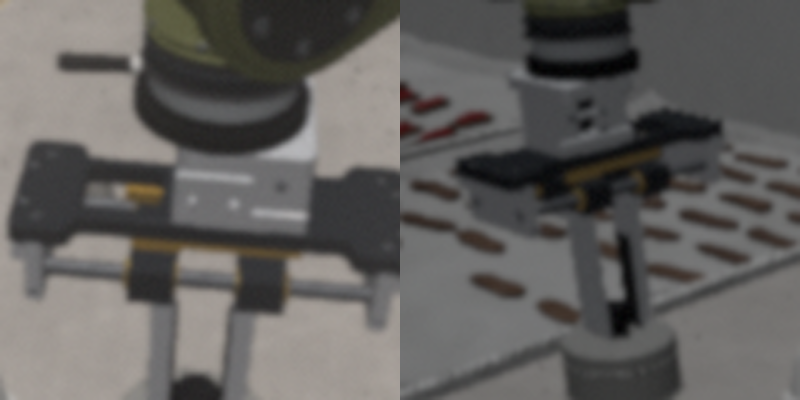

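Cover is over the base (centre about 0.479, 0.312 from both views, in the same frame as the base). Lower slowly.

```bash
python3 -m handwheel '[{"fingers":-1,"x":0,"y":0.006,"z":0.0003,"spin":0},{"fingers":-1,"x":0,"y":0.014,"z":0.0003,"spin":0},{"fingers":-1,"x":0,"y":0.022,"z":0.0003,"spin":0},{"fingers":-1,"x":0,"y":0.029,"z":0.0003,"spin":0},{"fingers":-1,"x":0,"y":0.034,"z":0.0003,"spin":0},{"fingers":-1,"x":0,"y":0.037,"z":0.0003,"spin":0},{"fingers":-1,"x":0,"y":0.039,"z":0.0003,"spin":0},{"fingers":-1,"x":0,"y":0.04,"z":0.0003,"spin":0},{"fingers":-1,"x":0,"y":0.041,"z":0.0003,"spin":0},{"fingers":-1,"x":0,"y":0.041,"z":0.0003,"spin":0}]' 25
python3 -m handwheel '[{"fingers":-1,"x":0,"y":0.0005,"z":0,"spin":0},{"fingers":-1,"x":0,"y":0.001,"z":0,"spin":0},{"fingers":-1,"x":0,"y":0.0015,"z":0,"spin":0},{"fingers":-1,"x":0,"y":0.002,"z":0,"spin":0},{"fingers":-1,"x":0,"y":0.0025,"z":0,"spin":0},{"fingers":-1,"x":0,"y":0.0025,"z":0,"spin":0},{"fingers":-1,"x":0,"y":0.0025,"z":0,"spin":0},{"fingers":-1,"x":0,"y":0.0025,"z":0,"spin":0},{"fingers":-1,"x":0,"y":0.0025,"z":0,"spin":0},{"fingers":-1,"x":0,"y":0.0025,"z":0,"spin":0}]' 25
python3 w.py w17
```

```text
time_s: 34.1
ee_pos: [0.481, 0.3111, 0.072]
eef_rot: [-1.571, -0.0, -0.0]
force: [0.5, 0.1, -2.0]
grip_width: 0.0243
time_s: 35.1
ee_pos: [0.4809, 0.3111, 0.0695]
eef_rot: [-1.571, -0.0, -0.0]
force: [0.4, -0.2, -1.5]
grip_width: 0.0246
35.1 [0.4809 0.3111 0.0695] [-1.5708e+00 -0.0000e+00 -1.0000e-04] 0.0246 [ 0.45 -0.2  -1.49]
```

Weight still on the gripper and no obstruction; a little further, to contact.

```bash
python3 -m handwheel '[{"fingers":-1,"x":0,"y":0.0003,"z":0,"spin":0},{"fingers":-1,"x":0,"y":0.0006,"z":0,"spin":0},{"fingers":-1,"x":0,"y":0.0009,"z":0,"spin":0},{"fingers":-1,"x":0,"y":0.0012,"z":0,"spin":0},{"fingers":-1,"x":0,"y":0.0012,"z":0,"spin":0},{"fingers":-1,"x":0,"y":0.0012,"z":0,"spin":0},{"fingers":-1,"x":0,"y":0.0012,"z":0,"spin":0},{"fingers":-1,"x":0,"y":0.0012,"z":0,"spin":0},{"fingers":-1,"x":0,"y":0.0012,"z":0,"spin":0},{"fingers":-1,"x":0,"y":0.0012,"z":0,"spin":0}]' 25
```

```text
time_s: 36.15
ee_pos: [0.4809, 0.3111, 0.0683]
eef_rot: [-1.571, -0.0, -0.0]
force: [-0.2, 0.2, -1.0]
grip_width: 0.0246
```

```bash
python3 -m handwheel '[{"fingers":-1,"x":0,"y":0.0005,"z":0,"spin":0},{"fingers":-0.4,"x":0,"y":0.0005,"z":0,"spin":0},{"fingers":-0.2,"x":0,"y":0.0005,"z":0,"spin":0},{"fingers":0,"x":0,"y":0.0005,"z":0,"spin":0},{"fingers":0.2,"x":0,"y":0.0005,"z":0,"spin":0},{"fingers":0.2,"x":0,"y":0.0005,"z":0,"spin":0},{"fingers":0.2,"x":0,"y":-0.01,"z":0,"spin":0},{"fingers":0.2,"x":0,"y":-0.03,"z":0,"spin":0},{"fingers":0.2,"x":0,"y":-0.055,"z":0,"spin":0},{"fingers":0.2,"x":0,"y":-0.08,"z":0,"spin":0}]' 25
python3 -m handwheel '[{"fingers":0.2,"x":0,"y":-0.02,"z":0,"spin":0},{"fingers":0.2,"x":0,"y":-0.04,"z":-0.02,"spin":0},{"fingers":0.2,"x":0,"y":-0.06,"z":-0.045,"spin":0},{"fingers":0.2,"x":0,"y":-0.07,"z":-0.06,"spin":0},{"fingers":0.2,"x":0,"y":-0.07,"z":-0.06,"spin":0},{"fingers":0.2,"x":0,"y":-0.07,"z":-0.06,"spin":0},{"fingers":0.2,"x":0,"y":-0.07,"z":-0.06,"spin":0},{"fingers":0.2,"x":0,"y":-0.07,"z":-0.06,"spin":0},{"fingers":0.2,"x":0,"y":-0.07,"z":-0.06,"spin":0},{"fingers":0.2,"x":0,"y":-0.07,"z":-0.06,"spin":0}]' 25
python3 w.py w18; python3 ring.py w18 .481 .312 .05 .04 .05; python3 ring.py w18 .481 .312 .02 .06 .078
python3 - <<'E'
from h import *
z=np.load('pics/w18.npz');P=cloud(z,z['d']);u=np.hypot(P[...,0]-.481,P[...,1]-.312)
Q=P[(u>.015)&(u<.037)&(P[...,2]>.035)&(P[...,2]<.055)]
A=np.c_[Q[:,:2]-[.481,.312],np.ones(len(Q))];print('top plane slope,height',np.linalg.lstsq(A,Q[:,2],rcond=None)[0].round(4))
import runpy
E
python3 - <<'E'
from h import *
cv2.imwrite('pics/w18z.png',cv2.resize(cv2.imread('pics/w18.png'),(640,480)))
for n in ('scene','side'):
    im,d=cams.camera(n);P=cloud(cams.get_calibration(n),d);P0=cloud(cams.get_calibration(n),np.load(f'pics/{n}0.npy'))
    for nm,x,y,r in [('noz',.563,.016,.03),('white',.607,.249,.04),('marker',.55,-.18,.09)]:
        f=lambda P:(lambda Q:np.r_[len(Q),Q[:,:2].mean(0).round(4)])(P[(np.hypot(P[...,0]-x,P[...,1]-y)<r)&(P[...,2]>.006)&(P[...,2]<.06)&((P[...,1]<-.155) if nm=='marker' else True)])
        print(n,nm,f(P0),f(P))
E
```

```text
time_s: 37.15
ee_pos: [0.4809, 0.3111, 0.1499]
eef_rot: [-1.571, -0.0, -0.0]
force: [0.4, 0.1, 0.1]
grip_width: 0.0565
time_s: 38.15
ee_pos: [0.4808, 0.2514, 0.2179]
eef_rot: [-1.571, 0.001, 0.0]
force: [0.1, -0.5, -0.2]
grip_width: 0.0568
38.15 [0.4808 0.2514 0.2179] [-1.571e+00  6.000e-04  2.000e-04] 0.0568 [ 0.1  -0.55 -0.16]
4574 circ [0.4814 0.3118 0.0303] bbc [0.4817 0.3116 0.044 ] ztop 0.0467 px 220 299 88 170
573 circ [0.4813 0.3121 0.0089] bbc [0.4812 0.3123 0.0684] ztop 0.0711 px 246 272 117 143
top plane slope,height [ 0.0001 -0.0022  0.0453]
scene noz [1.380e+02 5.584e-01 1.150e-02] [1.380e+02 5.587e-01 1.180e-02]
scene white [2.710e+02 6.001e-01 2.396e-01] [2.700e+02 6.001e-01 2.398e-01]
scene marker [ 7.700e+02  5.254e-01 -2.098e-01] [ 3.800e+02  5.457e-01 -1.835e-01]
side noz [1.080e+02 5.634e-01 2.240e-02] [1.090e+02 5.636e-01 2.270e-02]
side white [4.880e+02 6.065e-01 2.594e-01] [4.910e+02 6.065e-01 2.596e-01]
side marker [ 3.080e+02  5.234e-01 -1.959e-01] [174.       0.5556  -0.1746]
```

View pics/w18z.png

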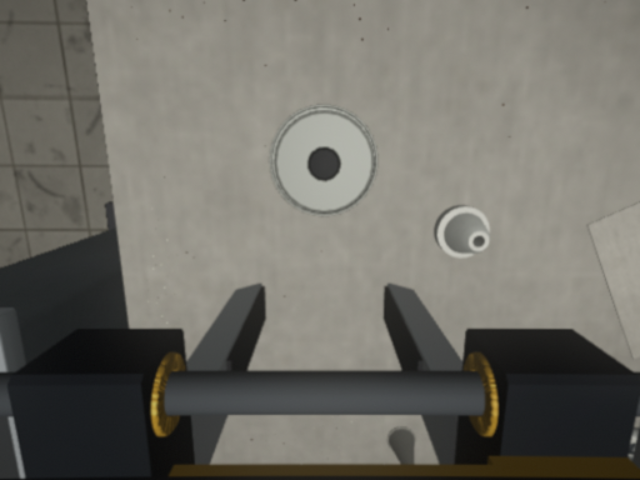

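Cover at (324,162), concentric with the base: knob top 0.071 and flat top 0.046, so it is level and seated on the floor at 2 mm. A quick clean marker check, which the large cutter's former points had polluted, then hand in.

```bash
python3 - <<'E'
from h import *
from station import workorder
n='scene';c=cams.get_calibration(n);im,d=cams.camera(n)
for D in (np.load('pics/scene0.npy'),d):
    P=cloud(c,D);Q=P[(P[...,0]>.46)&(P[...,0]<.64)&(P[...,1]<-.16)&(P[...,1]>-.205)&(P[...,2]>.006)&(P[...,2]<.019)]
    Q=Q[np.hypot(Q[:,0]-.485,Q[:,1]+.25)>.045];print(np.r_[Q.min(0),Q.max(0)].round(4))
workorder.hand_in();print(get_obs()['time_s'])
E
```

```text
[ 0.4786 -0.1923  0.006   0.6207 -0.169   0.0175]
[ 0.4812 -0.1922  0.0061  0.6212 -0.1699  0.0172]
the job is handed in; nothing more can be done
the job is handed in; nothing more can be done
```

The three cutters are nested on the base in the order asked and the cover is seated over them. I handed the job in at about 38 s on the robot's clock; the limit is 109 s.

- **Nest:** before the cover went on, the small, medium and large cutters were within about 1 mm of each other and about 2 mm of the base centre. All three tops stood 37–38 mm above the table all round, so they are standing flat on the floor.
- **Cover:** after release, its flat top measured about 46 mm and its knob top 71 mm, as expected for sitting on the base floor. It is level to about 0.1° and centred on the base to about 1.5 mm, inside the rim.
- **Nozzles:** both are within 0.3 mm of where they started.
- **Marker:** my first before-and-after comparison of it disagreed, because the large cutter's points had got mixed in. With those left out, the marker's outline agrees to about 1 mm, except its near end, which reads 2.6 mm different. I put that down to leftover points from the cutter. The wrist camera showed the fingers clear of the marker before I gripped the large cutter.
- **Forces:** the highest reading at the end of any move was about 7 N, against the 40 N and 120 N limits.

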